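# File a material sample in the lever arch file

## Task

Open the rings of the lever arch file with its lever, take the punched sample board (the T-shaped one, standing on its wide head with the two slots) out of the rack and file it: both slots over the two ring posts, tail away from the spine, lying flat. Then press the lever down again until the rings are shut. Leave everything else, the other two boards in the rack included, where it stands.

Things in the scene. Friction and masses are not known exactly. Their poses are not given: they have to be found in the camera images.
- file: Small A5 lever arch file, black outside, grey lining, lying wide open, fixed to the table. Origin on the table, mid-way between its two ring posts; x points to its spine (away from the robot), z up. Back cover 3 mm thick from x = -112 to +91, y = +-111 mm; spine and front cover lie flat beyond, to x = 368 mm.
- file_posts (a point): Mid-way between the feet of the two upright ring posts, on the steel plate, 5 mm above the table; axes as file. Posts at y = +40 and -40 mm, 6 mm thick, 43 mm high above the plate, tapered in the top 7 mm. Plate from x = -15 to +63, y = +-68 mm; an index card from x = -16 to -106 mm lies level with it.
- lever_grip (a point): Middle of the black finger grip at the end of the lever: 18 mm along the lever, 16 mm wide (along the file's y), 10 mm thick, on two thin wires that run to the pivot. Lever down, it lies 86 mm from the line of the posts on the spine side, 24 mm above the table, free at either side for 30 mm. Lifted, it swings up and over towards the posts.
- lever_pivot (a point): The lever's hinge: 30 mm from the line of the posts on the spine side, 14 mm above the table, hinge line along the file's y. The grip's middle is 57 mm from it, at an angle of 0.177 rad + lever above level.
- lever (a joint): Lever angle, rad: 0 = down, rings shut; 1.2 = fully up (80 mm above the table), rings open. Over-centre: lifting takes about 3 N at the grip; from 0.15 rad on the rings' spring throws it up to 1.2, where it stays. Pressing down takes up to about 10 N at the grip, most near 0.7 rad, until past 0.15 rad it snaps to 0 and stays shut.
- arches (a joint): The two arched wires (4 mm thick, up to 64 mm above the table when shut) that close the rings, driven by the lever, hinged 52 mm from the line of the posts on the spine side. 0 rad = their ends meet the tops of the posts, rings shut; 1.05 rad = swung back to the spine side, up to 76 mm above the table, posts free from above.
- sample_mid (a point): Middle and centre of mass of the board to be filed: a flat T of plain wood 8 mm thick, 115 mm long, 60 g; head 116 mm wide and 30 mm long, tail 60 mm wide and 85 mm long; 57.5 mm to either end. Own axes: x through the thickness, y across, z from head to tail. It starts upright in a groove of the rack, head down. Both faces are alike.
- sample_head (a point): Middle of the board's head, half-way between its two slots, 42.5 mm from the board's middle; same axes. The slots go through the thickness at y = +40 and -40 mm, and are 16 mm long (along y) by 12 mm wide (along z).
- rack: Fixed wooden block, 176 x 150 x 24 mm high, origin at the centre of its underside. Three grooves along its y at x = -55, 0 and +55 mm, 10 mm wide, 12 mm deep (floor 12 mm above the table), open at both ends; a board stands in each, and which board is in which groove varies.
- mat_mid (a point): Middle of the upper face of a thin grey cutting mat, 300 (x) x 165 (y) mm, 2 mm thick, fixed, between rack and file; nothing stands on it, so a board can be laid down there.
- plain_tall_mid (a point): Middle of a plain rectangular board in the rack, 90 wide x 105 high x 8 mm, no slots. To be left alone.
- plain_wide_mid (a point): Middle of another plain rectangular board in the rack, 116 wide x 75 high x 8 mm, no slots. To be left alone.
- plaster_block: Plaster block 65 x 65 x 55 mm high, origin at its underside. To be left alone.
- concrete_block: Concrete block 65 x 65 x 60 mm high, origin at its underside. To be left alone.
- coffee_cup: Paper cup with black lid, 82 mm across, 108 mm high, origin at its underside. To be left alone.
- tape_roll: Roll of paper tape lying flat, 84 mm across, 24 mm high, origin at its underside. To be left alone.
- tumbler: Drinking glass, 70 mm across, 120 mm high, origin at its underside. To be left alone.
- glue: White glue bottle, 44 mm across, 110 mm high, origin at its underside. To be left alone.
Not all that is in view belongs to the job. Leave any black or green look-alike of the part that bears sample_mid alone.

How it is judged:
By the outcome, as a careful person would: the job done as asked, in the order asked, and still so for the second after the job is handed in, with the robot touching nothing.
It also fails if it takes over 72 s, if anything falls off the work surface, if the arm or the gripper's body presses on something with over 40 N, if the wrist force passes 120 N, or if a joint passes its speed limit or range.

## Robot

A 6-joint arm with a two-finger parallel gripper is mounted at the origin on the work surface. World frame = base frame: x ahead of the robot, y to its left, z up, the work surface at z = 0. Lengths are in m, angles in rad, forces in N, time in s.
With the tool pointing down it reaches from about 0.35 to 0.975 m from the base axis. Payload 17.4 kg.
Tool frame: the origin (TCP) lies midway between the tips of the shut fingers; the grasp point (between the pads) lies 19 mm behind it (ctrl.grip_point_offset is the distance from the TCP to the grasp point, in m); z points along the fingers, y is the line along which they close (so a half turn about z gives the same grasp; the last joint's range is limited). The gripper opens to 85 mm and grips with 20 to 120 N. Pads are 22 mm wide; open, the fingers measure 114 mm over their backs; the gripper's body (76 mm by 85 mm) begins 54 mm behind the grasp point. The pads swing forward as they close: fully open they stand 13 mm farther back than shut.
Start: joints at [1.125, 0.116, 1.442, -0, 1.584, -0.038], TCP at [0.268, 0.62, 0.231] pointing down, gripper open.
Joint ranges: [-2.83, 2.83], [-0.83, 2.19], [0.07, 2.5], [-1.14, 4.28], [0.01, 3], [-2.97, 2.97]. Speed limits (rad/s): [1.89, 1.89, 2.22, 3.14, 3.14, 3.14].

## Interface

Orientations are given as a unit quaternion [w, x, y, z].
In Python, from rig import ctrl, optics, job gives the robot as it stands.
- The arm moves only by the shell command python3 -m creep 'ROWS' [FORCE]. ROWS is JSON, a list of rows, each an object with "xyz": the shift along the tool's x, y, z in cm, a list of three; "rotation": the turn, a rotation vector about the tool's x, y, z in degrees, a list of three; "grip": the finger opening in cm, from 0 to 8.54. A call has 1 to 10 rows; each row is the pose to reach, as a shift and turn from the pose commanded when the call began, along the tool's axes at that moment; what a row does not reach only later rows make up. A row lasts 1/8 s, in which the tool goes at most 62.5 mm and 10.7 degrees, less where a joint would pass 70% of its speed; a pose out of reach is approached as far as the arm can. A call with a gripper value outside its range is refused whole. The fingers move at their own pace and stop on an object; FORCE is the grip in N (left out, the last holds). Time passes only in rows, so rows that repeat a pose let the fingers close. It gives the time, the measured TCP pose, the force, the opening and the grip force at its end, in the units of the state.
- ctrl.sense(): the state, without advancing time (a new reading comes with each control period).
- optics.get_image(name): name is "scene" or "top" or "wrist"; returns a dict with "color" (420x560x3 uint8, red, green, blue), "K" (3x3 intrinsics, pixels), "pose" (4x4, takes a point from camera to world coordinates); the wrist camera has in their place "mount" (4x4, takes a point from camera to tool coordinates, whose origin is the TCP and whose axes are the flange's). Camera axes: x right, y down, z forward; pixel columns grow to the right and rows downward; lengths in m; the calibration is good to about 2 mm. A picture is of the moment at which its call begins: read the wrist's pose just before it. There is no depth.
- job.job_done(): hands the job in; it is judged then, once.
The state is a dict: "time_s": time; "q": joint angles; "joint_vel": joint speeds; "joint_efforts": joint torques, N m; "eef_pos": TCP position; "tcp_rot": TCP orientation; "contact_force": force on the tool from outside, world axes, zero at the start; "wrist_torque": the same for the moment, N m; "grip_width": finger opening in m; "gripper_force": force on a finger pad.
Only numpy, scipy, OpenCV 4.12 (cv2) and the standard library are available. Lean on these libraries where they do the work, as an engineer would, in place of code of your own. Each camera call takes 0.05 s, during which the arm holds its last target. There are 200 camera calls.

## Working session

There is one attempt and no reset: what is moved stays moved. The work goes in short steps, Python scripts to look and compute and a shell command to move; the robot and the scene stay as the last step left them, time stands still between calls to the robot, and variables do not carry over. Pictures are saved under pics/ and viewed, at most 10 in all, crops included, and the job is handed in when it is done.

```bash
mkdir -p pics; ls; cat > h.py <<'E'
import numpy as np, cv2
from rig import ctrl, optics, job
from scipy.spatial.transform import Rotation as R
def Rq(q): return R.from_quat([q[1],q[2],q[3],q[0]])
def tool():
    s=ctrl.sense(); T=np.eye(4); T[:3,:3]=Rq(s['tcp_rot']).as_matrix(); T[:3,3]=s['eef_pos']; return T,s
def shot(name,fn=None):
    T,s=tool(); d=optics.get_image(name)
    P=np.array(d['pose']) if 'pose' in d else T@np.array(d['mount'])
    if fn: cv2.imwrite('pics/'+fn,d['color'][:,:,::-1])
    return d['color'],np.array(d['K']),P
def ray(K,P,uv):
    v=P[:3,:3]@np.linalg.solve(K,[uv[0],uv[1],1.]); return P[:3,3],v
def onz(K,P,uv,z):
    o,v=ray(K,P,uv); return o+v*(z-o[2])/v[2]
def proj(K,P,X):
    p=K@(P[:3,:3].T@(np.array(X)-P[:3,3])); return p[:2]/p[2]
def meet(a,b):
    A=[];B=[]
    for o,v in(a,b):
        v=v/np.linalg.norm(v);M=np.eye(3)-np.outer(v,v);A.append(M);B.append(M@o)
    return np.linalg.lstsq(np.vstack(A),np.hstack(B),rcond=None)[0]
E
python3 - <<'E'
from h import *
a=shot('scene','scene.png');b=shot('top','top.png');c=shot('wrist','wrist.png')
np.set_printoptions(precision=4,suppress=True)
for x in(a,b,c):print(x[1],x[2])
import pickle;pickle.dump((a,b,c),open('first.pkl','wb'))
print(ctrl.sense(),ctrl.grip_point_offset)
E
```

```text
pics
[[420.0007   0.     281.1626]
 [  0.     420.0007 214.9525]
 [  0.       0.       1.    ]] [[-0.334   0.5452 -0.7689  1.5761]
 [ 0.9425  0.1818 -0.2805  0.5052]
 [-0.0132 -0.8183 -0.5746  0.87  ]
 [ 0.      0.      0.      1.    ]]
[[430.7725   0.     275.8191]
 [  0.     430.7725 215.08  ]
 [  0.       0.       1.    ]] [[ 0.0193 -0.9974  0.0691  0.3797]
 [-0.9996 -0.0207 -0.0201  0.1017]
 [ 0.0215 -0.0687 -0.9974  1.4125]
 [ 0.      0.      0.      1.    ]]
[[333.4285   0.     283.0778]
 [  0.     333.4285 213.9016]
 [  0.       0.       1.    ]] [[ 0.3968  0.8832  0.25    0.204 ]
 [ 0.9179 -0.3816 -0.1089  0.6472]
 [-0.0008  0.2727 -0.9621  0.3724]
 [ 0.      0.      0.      1.    ]]
{'time_s': 0.15, 'q': array([ 1.1252,  0.1164,  1.4421,  0.    ,  1.584 , -0.0378]), 'joint_vel': array([-0.0004, -0.0013, -0.0028, -0.0004, -0.0032,  0.001 ]), 'joint_efforts': array([  0.0016, -73.2509, -63.2846,   0.    ,   0.005 ,  -0.    ]), 'eef_pos': array([0.2676, 0.6195, 0.2307]), 'tcp_rot': array([-0.0001,  0.2025,  0.9793, -0.0004]), 'contact_force': array([ 0.2774,  0.7341, -0.212 ]), 'wrist_torque': array([ 0.0207, -0.0146, -0.0444]), 'gripper_force': 0.0, 'grip_width': 0.08544955274364016} 0.0187
```

View pics/top.png

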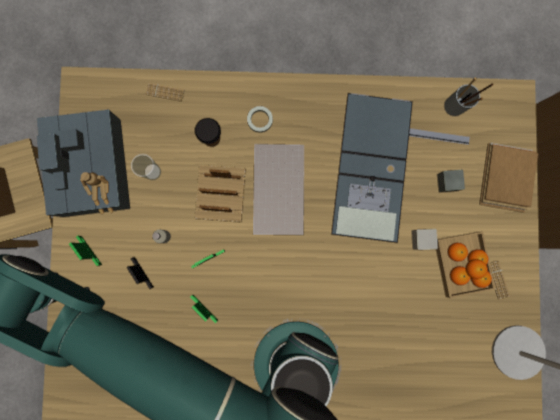

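View pics/scene.png

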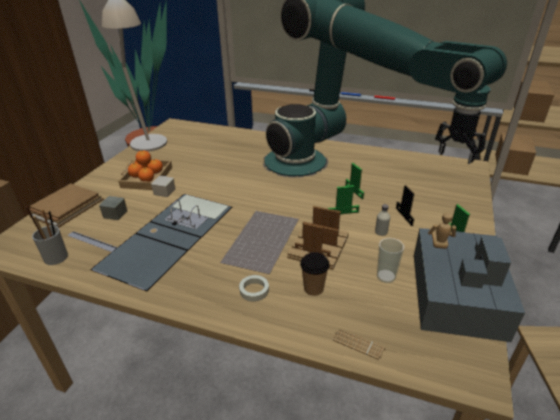

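The top view shows the rack at about (220,193), the mat at (278,190) and the file at (370,190) with its spine pointing up. The scene view has the rack at about (320,235) and the file rings at (183,215).

```bash
python3 - <<'E'
from h import *
import pickle
a,b,c=pickle.load(open('first.pkl','rb'))
def cr(im,x,y,w=80,h=60):
    return cv2.resize(im[y:y+h,x:x+w,::-1],(400,300),interpolation=cv2.INTER_CUBIC)
m=np.vstack([np.hstack([cr(b[0],185,160),cr(b[0],325,170,100,75)]),np.hstack([cr(a[0],285,200,80,60),cr(a[0],140,185,100,75)])])
cv2.imwrite('pics/mos.png',m)
E
```

```text
(no output)
```

View pics/mos.png

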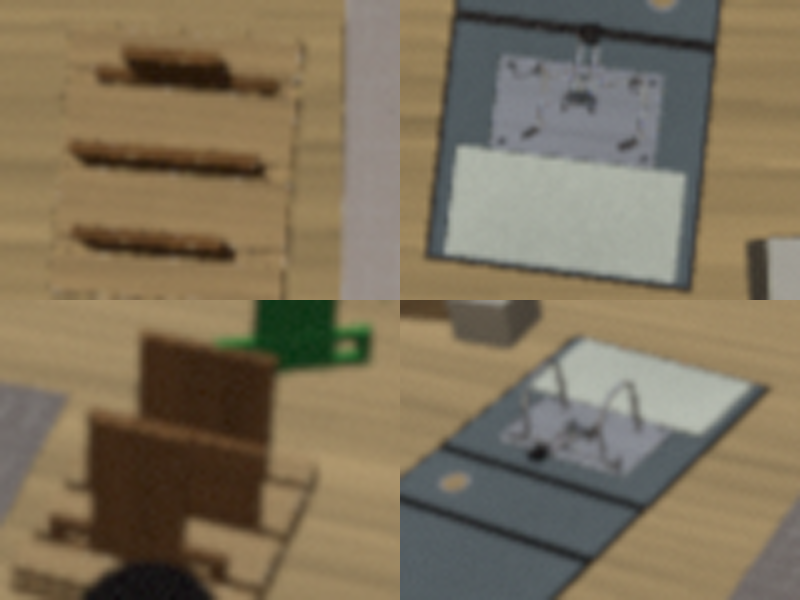

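The mosaic shows the T board in the far groove (tail top edge (123,48)-(228,68) in tile 1). The file's card corners are at (457,147), (686,172), (678,283) and (444,253), and the grip is at (590,33) in tile 2.

```bash
python3 - <<'E'
from h import *
import pickle
a,b,c=pickle.load(open('first.pkl','rb'))
np.set_printoptions(precision=4,suppress=True)
f=lambda u,v:(325+(u-400)/4,170+v/4); g=lambda u,v:(185+u/5,160+v/5)
w=lambda p,z:onz(b[1],b[2],p,z)
cor=[w(f(428,257),.003),w(f(690,290),.003)]
card=[w(f(*p),.005) for p in((457,147),(686,172),(678,283),(444,253))]
grip=w(f(590,33),.029)
print(*cor,'card',*card,'grip',grip)
m=(cor[0]+cor[1])/2; d=cor[0]-cor[1]; print(np.linalg.norm(d)); y=d/np.linalg.norm(d); yaw=np.arctan2(-y[0],y[1]); print('yaw',np.degrees(yaw)); x=np.array([y[1],-y[0],0])
print('file',m+x*.112, 'from card', (card[0]+card[1])/2+x*.016,(card[2]+card[3])/2+x*.106,'from grip',grip-x*.086)
t=[w(g(123,46),.127),w(g(228,67),.127)];print('tail',*t,np.linalg.norm(t[0]-t[1]))
for p,z in(((72,146),.087),((265,164),.087),((72,228),.117),((232,248),.117)):print(w(g(*p),z))
E
```

```text
[ 0.4182 -0.1122  0.003 ] [ 0.3954 -0.3283  0.003 ] card [ 0.5091 -0.1349  0.005 ] [ 0.4924 -0.3244  0.005 ] [ 0.4009 -0.3178  0.005 ] [ 0.4217 -0.125   0.005 ] grip [ 0.6023 -0.2385  0.029 ]
0.21732935650966875
yaw -6.0264446473623305
file [ 0.5182 -0.232   0.003 ] from card [ 0.5166 -0.2313  0.005 ] [ 0.5167 -0.2325  0.005 ] from grip [ 0.5167 -0.2295  0.029 ]
tail [0.6028 0.2774 0.127 ] [0.5915 0.2141 0.127 ] 0.06427537065822998
[0.5467 0.3124 0.087 ]
[0.5381 0.1932 0.087 ]
[0.4933 0.306  0.117 ]
[0.4833 0.2097 0.117 ]
```

```bash
cat >> h.py <<'E'
def pose(yaw,tilt=0):
    """tool down, tool y at world angle yaw deg; tilt deg about tool x"""
    c,s=np.cos(np.radians(yaw)),np.sin(np.radians(yaw))
    y=np.array([c,s,0]);z=np.array([0,0,-1.]);x=np.cross(y,z)
    return R.from_matrix(np.column_stack([x,y,z]))*R.from_euler('x',tilt,degrees=True)
def to(p,yaw,tilt=0):
    T,s=tool();A=R.from_matrix(T[:3,:3]);
    print('xyz cm',np.round(A.inv().apply(np.array(p)-T[:3,3])*100,2),'rot',np.round((A.inv()*pose(yaw,tilt)).as_rotvec(degrees=True),1),'t',s['time_s'])
E
python3 - <<'E'
from h import *
to([.53,-.235,.25],84)
T,s=tool();d=optics.get_image('wrist');print(np.round(d['mount'],3))
b=shot('top');im=b[0]
for p in((255,144),(304,146),(303,236),(252,234)):print(onz(b[1],b[2],p,.002).round(3))
E
```

```text
xyz cm [-57.97 -68.04  -1.87] rot [ -0.   -0.  -17.4] t 0.15
[[-0.    -0.962 -0.273  0.069]
 [ 1.    -0.     0.     0.   ]
 [-0.    -0.273  0.962 -0.142]
 [ 0.     0.     0.     1.   ]]
[0.712 0.147 0.002]
[ 0.71  -0.016  0.002]
[ 0.411 -0.017  0.002]
[0.414 0.15  0.002]
```

```bash
M='{"xyz":[-58,-68,-1.9],"rotation":[0,0,-17.4],"grip":4.5}'
python3 -m creep '[{"xyz":[-58,-68,-1.9],"rotation":[0,0,-17.4],"grip":4.5},{"xyz":[-58,-68,-1.9],"rotation":[0,0,-17.4],"grip":4.5},{"xyz":[-58,-68,-1.9],"rotation":[0,0,-17.4],"grip":4.5},{"xyz":[-58,-68,-1.9],"rotation":[0,0,-17.4],"grip":4.5},{"xyz":[-58,-68,-1.9],"rotation":[0,0,-17.4],"grip":4.5},{"xyz":[-58,-68,-1.9],"rotation":[0,0,-17.4],"grip":4.5},{"xyz":[-58,-68,-1.9],"rotation":[0,0,-17.4],"grip":4.5},{"xyz":[-58,-68,-1.9],"rotation":[0,0,-17.4],"grip":4.5},{"xyz":[-58,-68,-1.9],"rotation":[0,0,-17.4],"grip":4.5},{"xyz":[-58,-68,-1.9],"rotation":[0,0,-17.4],"grip":4.5}]' 20
python3 -c "
from h import *
to([.53,-.235,.25],84)"
```

```text
time_s: 1.5
eef_pos: [0.4515, 0.0203, 0.2449]
tcp_rot: [0.0, 0.052, 0.999, 0.0]
contact_force: [1.4, -0.3, 0.1]
grip_width: 0.0449
gripper_force: 0.0
xyz cm [-10.46 -24.58  -0.5 ] rot [0.  0.1 0. ] t 1.5
```

```bash

python3 -m creep '[{"xyz":[-10.4,-24.6,-0.5],"rotation":[0,0,0],"grip":4.5},{"xyz":[-10.4,-24.6,-0.5],"rotation":[0,0,0],"grip":4.5},{"xyz":[-10.4,-24.6,-0.5],"rotation":[0,0,0],"grip":4.5},{"xyz":[-10.4,-24.6,-0.5],"rotation":[0,0,0],"grip":4.5},{"xyz":[-10.4,-24.6,-0.5],"rotation":[0,0,0],"grip":4.5},{"xyz":[-10.4,-24.6,-0.5],"rotation":[0,0,0],"grip":4.5},{"xyz":[-10.4,-24.6,-0.5],"rotation":[0,0,0],"grip":4.5}]'
python3 -c "
from h import *
np.set_printoptions(precision=4,suppress=True)
c=shot('wrist','w1.png')
import pickle;pickle.dump(c,open('w1.pkl','wb'))
F=np.array([.517,-.2315]);
a=np.radians(-6);X=np.array([np.cos(a),np.sin(a)]);Y=np.array([-np.sin(a),np.cos(a)])
for n,x,y,z in(('grip',.086,0,.024),('p+',0,.04,.048),('p-',0,-.04,.048),('c1',-.016,0,.005)):
  print(n,proj(c[1],c[2],[*(F+X*x+Y*y),z]))
"
```

```text
time_s: 2.38
eef_pos: [0.5292, -0.2319, 0.2497]
tcp_rot: [0.0, 0.052, 0.999, 0.0]
contact_force: [0.3, 0.7, -0.7]
grip_width: 0.0449
gripper_force: 0.0
grip [282.0418 245.8238]
p+ [320.5497 176.7539]
p- [243.4665 176.6683]
c1 [282.1146 156.6899]
```

View pics/w1.png

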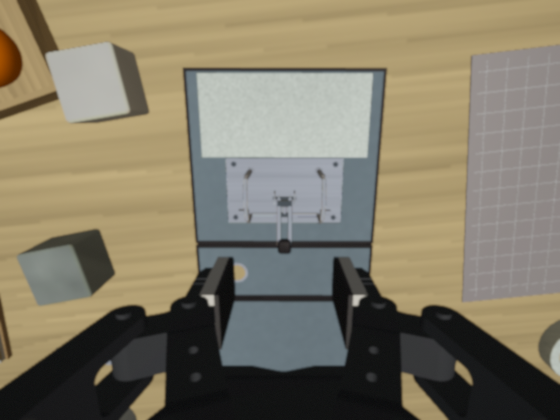

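The wrist view shows the file square to the tool: grip at (284,246), post/arch tips at about (249,173) and (322,173), card edge at v=157.

```bash
python3 - <<'E'
from h import *
import pickle
im,K,P=pickle.load(open('w1.pkl','rb'))
np.set_printoptions(precision=4,suppress=True)
hsv=cv2.cvtColor(im,cv2.COLOR_RGB2HSV)
m=np.zeros(im.shape[:2],np.uint8); m[70:165,185:390]=(im[70:165,185:390].min(2)>150)
cs,_=cv2.findContours(m,0,2);c=max(cs,key=cv2.contourArea)
q=cv2.approxPolyDP(c,6,True)[:,0];print(q)
for p in q:print(onz(K,P,p,.005))
d=np.zeros_like(m); d[232:262,270:300]=(im[232:262,270:300].max(2)<45)
d[240:248]&=(im[240:248].max(2)<200)
n=cv2.connectedComponentsWithStats(d);print(n[2],n[3])
print(im[236:258,284].max(1),im[250,270:300].max(1),im[246,270:300].max(1))
E
```

```text
[[197  73]
 [204 157]
 [342 164]
 [343 157]
 [367 155]
 [371  73]]
[ 0.4029 -0.3116  0.005 ]
[ 0.4922 -0.3191  0.005 ]
[ 0.5166 -0.1619  0.005 ]
[ 0.5087 -0.1603  0.005 ]
[ 0.5092 -0.1328  0.005 ]
[ 0.4222 -0.1254  0.005 ]
[[     0      0    560    420 235096]
 [   277    240     23     12     97]
 [   270    244      5      2      7]] [[279.4977 209.4838]
 [285.701  246.1237]
 [271.8571 244.7143]]
[127 119  95  60  34  37  45  52  53  51  48  46  44  43  40  38  51  78
 107 122 126 127] [126 126 126 127 127 126 120 101  67  42  38  41  41  41  40  41  42  42
  40  45  71 100 117 124 125 125 125 125 125 124] [47 48 48 48 48 48 48 42 37 39 44 46 48 47 48 49 51 51 46 40 35 39 44 46
 47 47 47 46 46 46]
```

```bash
python3 - <<'E'
from h import *
to([.6025,-.2375,.12],84.5);to([.6025,-.2375,.010],84.5)
E
```

```text
xyz cm [-7.35  0.18 12.99] rot [ 0.   0.  -0.4] t 2.425
xyz cm [-7.34  0.18 23.99] rot [ 0.   0.  -0.4] t 2.425
```

```bash

python3 -m creep '[{"xyz":[-7.35,0.18,6],"rotation":[0,0,-0.4],"grip":4.5},{"xyz":[-7.35,0.18,13],"rotation":[0,0,-0.4],"grip":4.5},{"xyz":[-7.35,0.18,13],"rotation":[0,0,-0.4],"grip":4.5},{"xyz":[-7.35,0.18,17],"rotation":[0,0,-0.4],"grip":4.5},{"xyz":[-7.35,0.18,21],"rotation":[0,0,-0.4],"grip":4.5},{"xyz":[-7.35,0.18,24],"rotation":[0,0,-0.4],"grip":4.5},{"xyz":[-7.35,0.18,24],"rotation":[0,0,-0.4],"grip":4.5},{"xyz":[-7.35,0.18,24],"rotation":[0,0,-0.4],"grip":4.5}]'
python3 -c "
from h import *
shot('wrist','w2.png')"
```

```text
time_s: 3.42
eef_pos: [0.6033, -0.2385, 0.0115]
tcp_rot: [0.001, 0.048, 0.999, -0.0]
contact_force: [0.9, -0.4, 0.5]
grip_width: 0.0447
gripper_force: 0.0
```

View pics/w2.png

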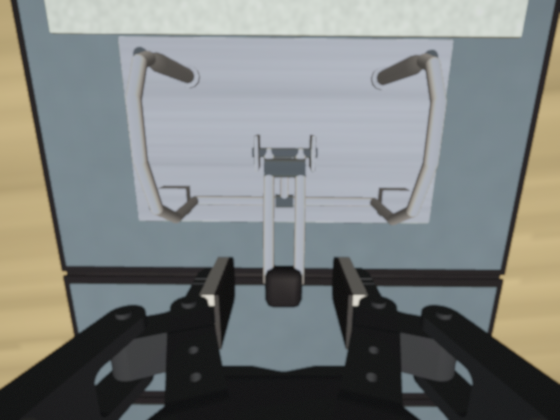

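The grip sits centred between the open fingers at (284,287), with the arches at u=135 and 440. I'll pinch it and follow the arc up.

```bash

python3 -m creep '[{"xyz":[0,0,0],"rotation":[0,0,0],"grip":1.0},{"xyz":[0,0,0],"rotation":[0,0,0],"grip":1.0},{"xyz":[0,0,0],"rotation":[0,0,0],"grip":1.0},{"xyz":[0,0,0],"rotation":[0,0,0],"grip":1.0},{"xyz":[0,0,0],"rotation":[0,0,0],"grip":1.0}]' 25
python3 -m creep '[{"xyz":[0.12,0,-0.55],"rotation":[0,0,0],"grip":1.0},{"xyz":[0.31,0,-1.09],"rotation":[0,0,0],"grip":1.0},{"xyz":[0.55,0,-1.6],"rotation":[0,0,0],"grip":1.0},{"xyz":[0.83,0,-2.11],"rotation":[0,0,0],"grip":1.0},{"xyz":[1.55,0,-2.99],"rotation":[0,0,0],"grip":1.0},{"xyz":[2.42,0,-3.72],"rotation":[0,0,0],"grip":1.0},{"xyz":[3.42,0,-4.26],"rotation":[0,0,0],"grip":1.0},{"xyz":[4.51,0,-4.59],"rotation":[0,0,0],"grip":1.0},{"xyz":[4.51,0,-4.59],"rotation":[0,0,0],"grip":1.0}]'
```

```text
time_s: 4.1
eef_pos: [0.6031, -0.2386, 0.0107]
tcp_rot: [0.001, 0.049, 0.999, 0.0]
contact_force: [-0.6, 5.2, 5.8]
grip_width: 0.0156
gripper_force: 24.3
time_s: 5.22
eef_pos: [0.557, -0.2339, 0.0558]
tcp_rot: [-0.0, 0.049, 0.999, 0.001]
contact_force: [-2.7, 8.3, 1.5]
grip_width: 0.0157
gripper_force: 26.4
```

```bash

python3 -m creep '[{"xyz":[0,0,0],"rotation":[0,0,0],"grip":4.5},{"xyz":[0,0,0],"rotation":[0,0,0],"grip":4.5},{"xyz":[0,0,0],"rotation":[0,0,0],"grip":4.5},{"xyz":[0,0,-3],"rotation":[0,0,0],"grip":4.5},{"xyz":[0,0,-8],"rotation":[0,0,0],"grip":4.5},{"xyz":[0,0,-14],"rotation":[0,0,0],"grip":4.5},{"xyz":[0,0,-20],"rotation":[0,0,0],"grip":4.5},{"xyz":[0,0,-20],"rotation":[0,0,0],"grip":4.5},{"xyz":[0,0,-20],"rotation":[0,0,0],"grip":4.5}]'
python3 -c "
from h import *
c=shot('wrist','w3.png')
import pickle;pickle.dump(c,open('w3.pkl','wb'))"
```

```text
time_s: 6.35
eef_pos: [0.5576, -0.2346, 0.255]
tcp_rot: [-0.0, 0.049, 0.999, 0.0]
contact_force: [-0.0, -0.8, -0.7]
grip_width: 0.0452
gripper_force: 0.0
```

View pics/w3.png

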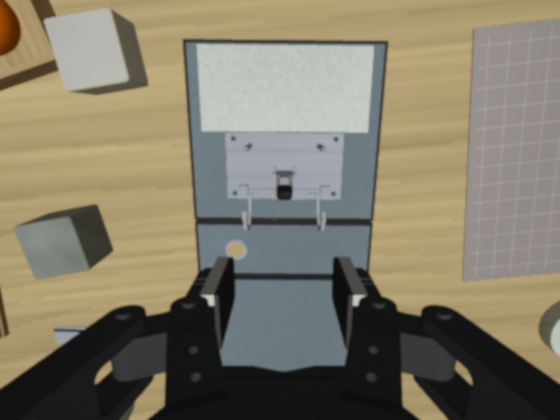

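Rings are open: post tops are free at about (248,148) and (321,148), the grip is up at (284,190) and the arches are swung back. On to the rack.

```bash
python3 - <<'E'
from h import *
to([.597,.246,.28],-6)
E
```

```text
xyz cm [ 0.72 48.2  -2.56] rot [-0.  -0.1 90.4] t 6.4
```

```bash

python3 -m creep '[{"xyz":[0.7,48.2,-2.6],"rotation":[0,0,90],"grip":4},{"xyz":[0.7,48.2,-2.6],"rotation":[0,0,90],"grip":4},{"xyz":[0.7,48.2,-2.6],"rotation":[0,0,90],"grip":4},{"xyz":[0.7,48.2,-2.6],"rotation":[0,0,90],"grip":4},{"xyz":[0.7,48.2,-2.6],"rotation":[0,0,90],"grip":4},{"xyz":[0.7,48.2,-2.6],"rotation":[0,0,90],"grip":4},{"xyz":[0.7,48.2,-2.6],"rotation":[0,0,90],"grip":4},{"xyz":[0.7,48.2,-2.6],"rotation":[0,0,90],"grip":4},{"xyz":[0.7,48.2,-2.6],"rotation":[0,0,90],"grip":4},{"xyz":[0.7,48.2,-2.6],"rotation":[0,0,90],"grip":4}]'
python3 -m creep '[{"xyz":[0,0,0],"rotation":[0,0,0],"grip":4},{"xyz":[0,0,0],"rotation":[0,0,0],"grip":4}]'
python3 -c "
from h import *
c=shot('wrist','w4.png')
import pickle;pickle.dump(c,open('w4.pkl','wb'))
to([.597,.246,.28],-6)"
```

```text
time_s: 7.65
eef_pos: [0.5971, 0.2466, 0.2796]
tcp_rot: [-0.0, 0.74, 0.673, -0.001]
contact_force: [0.3, -1.9, 0.0]
grip_width: 0.0399
gripper_force: 0.0
time_s: 7.9
eef_pos: [0.5975, 0.2449, 0.2813]
tcp_rot: [-0.0, 0.74, 0.672, -0.0]
contact_force: [0.8, 0.0, 0.2]
grip_width: 0.04
gripper_force: 0.0
xyz cm [ 0.09 -0.06  0.15] rot [-0.   0.   0.5] t 7.95
```

View pics/w4.png

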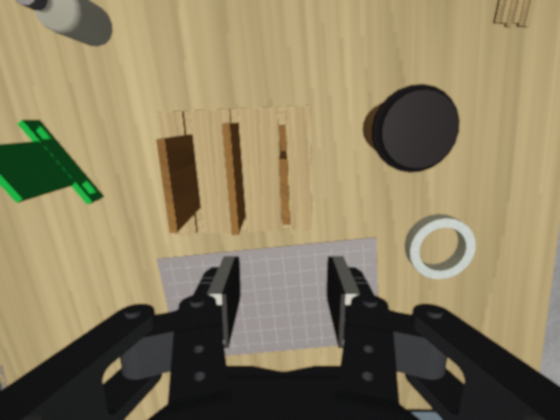

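The wrist view shows the T board edge-on at u≈284 (head v 125–225, tail roughly v 155–195), the wide board at u≈233 and the tall one at u≈178.

```bash
python3 - <<'E'
from h import *
import pickle
np.set_printoptions(precision=4,suppress=True,linewidth=200)
im,K,P=pickle.load(open('w4.pkl','rb'))
for v in range(118,234,4):
    r=im[v,272:298].astype(int); print(v,r[:,0])
print(proj(K,P,[.597,.246,.127]))
cv2.imwrite('pics/w4c.png',cv2.resize(im[110:240,220:320,::-1],None,fx=4.5,fy=4.5,interpolation=2))
E
```

```text
118 [191 189 187 186 184 183 183 188 190 191 190 190 186 177 175 183 187 187 189 194 196 195 192 187 183 182]
122 [191 189 187 185 179 172 176 187 193 194 194 194 191 185 182 186 188 188 189 194 196 196 192 188 184 182]
126 [191 189 187 185 180 170 155 144 141 141 140 141 147 162 180 189 189 187 186 189 192 194 193 189 185 182]
130 [191 189 187 185 180 171 157 146 139 139 140 140 144 158 176 187 189 188 187 188 191 194 193 190 187 183]
134 [191 189 187 185 182 175 165 153 143 139 140 140 145 157 173 185 189 188 187 188 191 194 194 191 187 184]
138 [191 190 187 185 184 181 170 153 140 139 139 140 142 149 163 178 187 189 188 188 190 192 193 191 188 185]
142 [190 190 188 186 183 176 163 145 138 138 140 140 140 142 152 171 185 189 188 188 188 189 190 191 189 185]
146 [190 189 187 186 183 176 161 141 131 131 136 140 141 143 154 173 186 189 189 188 188 189 191 191 189 187]
150 [189 189 188 185 183 177 163 143 123 115 117 120 120 126 149 175 189 191 189 188 188 189 191 192 190 187]
154 [189 189 187 185 183 178 166 140 102  77  73  73  76  90 127 166 186 190 189 188 188 189 190 192 191 188]

[... 1409 characters left out ...]
181 182 183 184 186]
210 [189 188 186 183 181 180 178 173 166 158 153 151 150 149 149 149 153 163 175 181 182 181 181 182 184 187]
214 [189 188 187 184 182 180 178 172 160 149 147 149 152 154 154 154 152 153 165 177 180 180 180 182 186 191]
218 [188 189 187 185 182 180 177 173 162 151 145 143 143 143 143 144 142 144 158 174 179 179 179 180 186 190]
222 [188 189 188 185 183 180 178 176 172 168 161 153 148 147 146 144 141 144 158 174 179 178 177 179 184 189]
226 [188 189 188 186 183 180 178 176 175 177 179 184 190 193 194 192 190 188 187 185 180 177 177 181 186 191]
230 [187 188 188 186 184 182 181 179 177 174 170 170 175 177 179 179 180 182 185 186 185 184 185 186 189 191]
[282.7124 197.3246]
```

View pics/w4c.png

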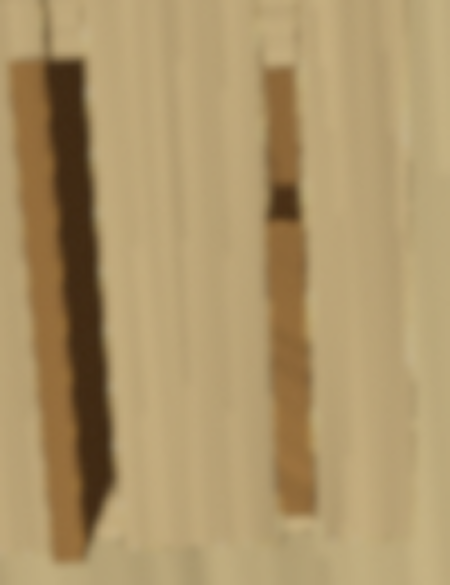

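Zoomed: the tail's top face spans v 160→224 with centre about (284,192), slightly turned against the image columns; the dark patch is the tail's side edge.

```bash
python3 - <<'E'
from h import *
import pickle
im,K,P=pickle.load(open('w4.pkl','rb'))
a=onz(K,P,(282.8,160),.127);b=onz(K,P,(285.2,224),.127)
print(a.round(4),b.round(4),np.degrees(np.arctan2(-(a-b)[0],(a-b)[1])))
# wide board top centre line for yaw
c=onz(K,P,(220+28/4.5,110+60/4.5),.087);d=onz(K,P,(220+68/4.5,110+558/4.5),.087)
print(c.round(4),d.round(4),np.degrees(np.arctan2(-(c-d)[0],(c-d)[1])))
m=(a+b)/2;print(m)
to([m[0],m[1],.15],-4);to([m[0],m[1],.095],-4)
E
```

```text
[0.6003 0.2796 0.127 ] [0.5968 0.2204 0.127 ] -3.3866812493446887
[0.5485 0.3155 0.087 ] [0.5417 0.2018 0.087 ] -3.4322465320880697
[0.59859274 0.25001877 0.127     ]
xyz cm [ 0.51  0.06 13.15] rot [-0.   0.  -1.5] t 7.95
xyz cm [ 0.51  0.06 18.65] rot [-0.   0.  -1.5] t 7.95
```

```bash

python3 -m creep '[{"xyz":[0.5,0.06,5],"rotation":[0,0,-2.1],"grip":4},{"xyz":[0.5,0.06,10],"rotation":[0,0,-2.1],"grip":4},{"xyz":[0.5,0.06,14],"rotation":[0,0,-2.1],"grip":4},{"xyz":[0.5,0.06,17],"rotation":[0,0,-2.1],"grip":4},{"xyz":[0.5,0.06,18.7],"rotation":[0,0,-2.1],"grip":4},{"xyz":[0.5,0.06,18.7],"rotation":[0,0,-2.1],"grip":4},{"xyz":[0.5,0.06,18.7],"rotation":[0,0,-2.1],"grip":4}]' 20
python3 -m creep '[{"xyz":[0,0,0],"rotation":[0,0,0],"grip":0.4},{"xyz":[0,0,0],"rotation":[0,0,0],"grip":0.4},{"xyz":[0,0,0],"rotation":[0,0,0],"grip":0.4},{"xyz":[0,0,0],"rotation":[0,0,0],"grip":0.4},{"xyz":[0,0,0],"rotation":[0,0,0],"grip":0.4}]' 20
```

```text
time_s: 8.82
eef_pos: [0.5991, 0.2509, 0.096]
tcp_rot: [0.0, 0.728, 0.685, 0.001]
contact_force: [0.2, 0.3, -0.3]
grip_width: 0.0402
gripper_force: 0.0
time_s: 9.45
eef_pos: [0.5989, 0.2509, 0.0955]
tcp_rot: [0.0, 0.728, 0.685, 0.001]
contact_force: [-0.5, -0.4, 6.0]
grip_width: 0.0072
gripper_force: 24.8
```

```bash

python3 -m creep '[{"xyz":[0,0,0],"rotation":[0,0,0],"grip":0.3},{"xyz":[0,0,-3],"rotation":[0,0,0],"grip":0.3},{"xyz":[0,0,-8],"rotation":[0,0,0],"grip":0.3},{"xyz":[0,0,-14],"rotation":[0,0,0],"grip":0.3},{"xyz":[0,0,-15],"rotation":[0,0,0],"grip":0.3},{"xyz":[-6,0,-15],"rotation":[0,0,0],"grip":0.3},{"xyz":[-12,0,-15],"rotation":[0,0,0],"grip":0.3},{"xyz":[-18.5,0,-15],"rotation":[0,0,0],"grip":0.3},{"xyz":[-18.5,0,-15],"rotation":[0,0,0],"grip":0.3}]' 45
python3 -m creep '[{"xyz":[0,0,0],"rotation":[-10,0,0],"grip":0.3},{"xyz":[0,0,0],"rotation":[-20,0,0],"grip":0.3},{"xyz":[0,0,0],"rotation":[-30,0,0],"grip":0.3},{"xyz":[0,0,0],"rotation":[-40,0,0],"grip":0.3},{"xyz":[0,0,0],"rotation":[-50,0,0],"grip":0.3},{"xyz":[0,0,0],"rotation":[-62,0,0],"grip":0.3},{"xyz":[0,0,0],"rotation":[-62,0,0],"grip":0.3},{"xyz":[0,0,0],"rotation":[-62,0,0],"grip":0.3}]' 45
python3 - <<'E'
from h import *
T,s=tool();print(s['q'],T.round(3));to([.608,.066,.06],-3.4,-62)
shot('scene','s5.png')
E
```

```text
time_s: 10.58
eef_pos: [0.587, 0.0628, 0.2439]
tcp_rot: [0.0, 0.729, 0.684, -0.0]
contact_force: [1.2, 0.8, -0.5]
grip_width: 0.0073
gripper_force: 45.9
time_s: 11.58
eef_pos: [0.5876, 0.0663, 0.245]
tcp_rot: [0.374, 0.625, 0.588, 0.352]
contact_force: [0.2, -0.2, 0.7]
grip_width: 0.0074
gripper_force: 46.0
[ 0.16661943 -0.63035001  2.27553252 -0.45470874  0.46974134  0.51985568] [[ 0.061  0.471  0.88   0.588]
 [ 0.998 -0.029 -0.054  0.066]
 [ 0.     0.882 -0.472  0.245]
 [ 0.     0.     0.     1.   ]]
xyz cm [  0.1  -15.35  10.53] rot [-0.2  0.1 -0. ] t 11.575
```

View pics/s5.png

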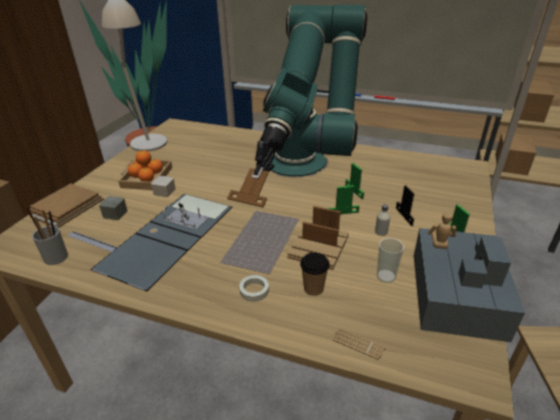

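The board is held in line with the tool, tilted with its head away from the robot, at (250,185). The arm reaches this pose, so I lower it over the mat.

```bash
python3 - <<'E'
from h import *
to([.622,.064,.10],-3.4,-62);to([.622,.064,.047],-3.4,-62)
E
```

```text
xyz cm [-1.000e-02 -1.124e+01  9.870e+00] rot [-0.1  0.1 -0.1] t 11.625
xyz cm [-1.000e-02 -1.592e+01  1.237e+01] rot [-0.1  0.1 -0.1] t 11.625
```

```bash

python3 -m creep '[{"xyz":[0,-4,4],"rotation":[0,0,0],"grip":0.3},{"xyz":[0,-8,7],"rotation":[0,0,0],"grip":0.3},{"xyz":[0,-11.2,9.9],"rotation":[0,0,0],"grip":0.3},{"xyz":[0,-13,10.8],"rotation":[0,0,0],"grip":0.3},{"xyz":[0,-14.5,11.6],"rotation":[0,0,0],"grip":0.3},{"xyz":[0,-15.9,12.4],"rotation":[0,0,0],"grip":0.3},{"xyz":[0,-15.9,12.4],"rotation":[0,0,0],"grip":0.3},{"xyz":[0,-15.9,12.4],"rotation":[0,0,0],"grip":0.3}]'
python3 - <<'E'
from h import *
T,s=tool();print(s['q'])
to([.622,.064,.044],-3.4,-62)
E
```

```text
time_s: 12.62
eef_pos: [0.615, 0.0539, 0.0712]
tcp_rot: [0.357, 0.628, 0.598, 0.347]
contact_force: [0.1, 0.1, -1.3]
grip_width: 0.0077
gripper_force: 45.9
[ 0.10393817 -0.31921538  2.3661392  -1.13634149  0.13625043  1.21587577]
xyz cm [ 1.02 -2.02  1.94] rot [-2.3 -1.  -0. ] t 12.625
```

```bash
python3 - <<'E'
from h import *
to([.615,.058,.085],5.5,-55)
E
```

```text
xyz cm [ 0.42  1.18 -0.71] rot [ 4.7  6.5 -4.8] t 12.625
```

```bash

python3 -m creep '[{"xyz":[0.4,1.2,-0.7],"rotation":[4.7,6.5,-4.8],"grip":0.3},{"xyz":[0.4,1.2,-0.7],"rotation":[4.7,6.5,-4.8],"grip":0.3},{"xyz":[0.4,1.2,-0.7],"rotation":[4.7,6.5,-4.8],"grip":0.3},{"xyz":[0.4,1.2,-0.7],"rotation":[4.7,6.5,-4.8],"grip":0.3},{"xyz":[0.4,1.2,-0.7],"rotation":[4.7,6.5,-4.8],"grip":0.3},{"xyz":[0.4,1.2,-0.7],"rotation":[4.7,6.5,-4.8],"grip":0.3}]'
python3 - <<'E'
from h import *
T,s=tool();print(s['q'],T.round(3))
to([.615,.058,.055],5.5,-55)
E
```

```text
time_s: 13.38
eef_pos: [0.6152, 0.0582, 0.0854]
tcp_rot: [0.31, 0.596, 0.657, 0.342]
contact_force: [0.1, -0.0, -0.5]
grip_width: 0.0071
gripper_force: 45.9
[ 0.02494093 -0.35410565  2.3264246   0.27994553  0.21848097 -0.31545415] [[-0.098  0.571  0.815  0.615]
 [ 0.995  0.056  0.08   0.058]
 [ 0.     0.819 -0.573  0.085]
 [ 0.     0.     0.     1.   ]]
xyz cm [-0.02 -2.5   1.72] rot [ 0.  -0.1  0.1] t 13.375
```

```bash

python3 -m creep '[{"xyz":[0,-1.2,0.85],"rotation":[0,0,0],"grip":0.3},{"xyz":[0,-2.5,1.7],"rotation":[0,0,0],"grip":0.3},{"xyz":[0,-2.65,1.85],"rotation":[0,0,0],"grip":0.3},{"xyz":[0,-2.65,1.85],"rotation":[0,0,0],"grip":0.3},{"xyz":[0,-2.65,1.85],"rotation":[0,0,0],"grip":0.3}]'
python3 -c "
from h import *
T,s=tool();print(s['q'])"
```

```text
time_s: 14.0
eef_pos: [0.6152, 0.0579, 0.0527]
tcp_rot: [0.31, 0.596, 0.657, 0.342]
contact_force: [1.2, 0.5, 1.9]
grip_width: 0.0074
gripper_force: 45.9
[ 0.02528779 -0.2929191   2.34412     0.41793292  0.14385863 -0.45517993]
```

```bash

python3 -m creep '[{"xyz":[0,0,0],"rotation":[0,0,0],"grip":2.5},{"xyz":[0,0,0],"rotation":[0,0,0],"grip":2.5},{"xyz":[0,0,0],"rotation":[0,0,0],"grip":2.5},{"xyz":[0,0,0],"rotation":[0,0,0],"grip":2.5},{"xyz":[0,0,-1],"rotation":[0,0,0],"grip":2.5},{"xyz":[0,0,-2.5],"rotation":[0,0,0],"grip":2.5},{"xyz":[0,0,-4.5],"rotation":[0,0,0],"grip":2.5},{"xyz":[0,0,-7],"rotation":[0,0,0],"grip":2.5},{"xyz":[0,0,-7],"rotation":[0,0,0],"grip":2.5}]'
python3 - <<'E'
from h import *
T,s=tool();print(s['q'])
to([.55,.05,.25],84);to([.45,.05,.25],90)
E
```

```text
time_s: 15.12
eef_pos: [0.5576, 0.0522, 0.0935]
tcp_rot: [0.311, 0.596, 0.656, 0.342]
contact_force: [0.3, -0.1, -0.2]
grip_width: 0.0249
gripper_force: 0.0
[ 0.01229567 -0.55896089  2.44204911  0.22918561  0.30625992 -0.26730807]
xyz cm [-0.15 12.39 -9.6 ] rot [ 45.9  37.5 -72. ] t 15.125
xyz cm [  0.81   6.69 -17.76] rot [ 44.4  40.4 -77.4] t 15.125
```

```bash
python3 - <<'E'
from h import *
to([.56,.055,.20],5.5,-55);to([.58,.06,.26],93)
E
```

```text
xyz cm [ 0.25  8.88 -5.88] rot [0.1 0.  0. ] t 15.125
xyz cm [ 0.55 14.97 -7.64] rot [ 43.6  41.8 -80.1] t 15.125
```

```bash

python3 -m creep '[{"xyz":[0.2,4.5,-3],"rotation":[0,0,0],"grip":2.5},{"xyz":[0.2,8.9,-5.9],"rotation":[0,0,0],"grip":2.5},{"xyz":[0.5,15,-7.6],"rotation":[43.6,41.8,-80.1],"grip":2.5},{"xyz":[0.5,15,-7.6],"rotation":[43.6,41.8,-80.1],"grip":2.5},{"xyz":[0.5,15,-7.6],"rotation":[43.6,41.8,-80.1],"grip":2.5},{"xyz":[0.5,15,-7.6],"rotation":[43.6,41.8,-80.1],"grip":8.4},{"xyz":[0.5,15,-7.6],"rotation":[43.6,41.8,-80.1],"grip":8.4},{"xyz":[0.5,15,-7.6],"rotation":[43.6,41.8,-80.1],"grip":8.4},{"xyz":[0.5,15,-7.6],"rotation":[43.6,41.8,-80.1],"grip":8.4},{"xyz":[0.5,15,-7.6],"rotation":[43.6,41.8,-80.1],"grip":8.4}]'
python3 -c "
from h import *
to([.58,.06,.26],93)"
```

```text
time_s: 16.38
eef_pos: [0.5823, 0.0596, 0.2573]
tcp_rot: [0.048, 0.071, 0.995, 0.055]
contact_force: [0.3, 0.2, 0.6]
grip_width: 0.0836
gripper_force: 0.0
xyz cm [ 0.21  0.04 -0.28] rot [  6.2   5.6 -11.2] t 16.375
```

```bash

python3 -m creep '[{"xyz":[0.2,0,-0.3],"rotation":[6.2,5.6,-11.2],"grip":8.4},{"xyz":[0.2,0,-0.3],"rotation":[6.2,5.6,-11.2],"grip":8.4},{"xyz":[0.2,0,-0.3],"rotation":[6.2,5.6,-11.2],"grip":8.4},{"xyz":[0.2,0,-0.3],"rotation":[6.2,5.6,-11.2],"grip":8.4}]'
python3 - <<'E'
from h import *
c=shot('wrist','w6.png')
import pickle;pickle.dump(c,open('w6.pkl','wb'))
im,K,P=c
h=cv2.cvtColor(im,cv2.COLOR_RGB2HSV)
m=((h[:,:,1]>110)&(h[:,:,0]<20)).astype(np.uint8)
cs,_=cv2.findContours(m,cv2.RETR_EXTERNAL,2);
c=max(cs,key=cv2.contourArea);q=cv2.approxPolyDP(c,4,True)[:,0]
for p in q:print(p,onz(K,P,p,.010).round(4))
T,s=tool();print(s['eef_pos'])
E
```

```text
time_s: 16.88
eef_pos: [0.5788, 0.0595, 0.2608]
tcp_rot: [0.002, -0.023, 1.0, 0.001]
contact_force: [-0.4, 0.3, -0.7]
grip_width: 0.0841
gripper_force: 0.0
[301 169] [0.566  0.0808 0.01  ]
[254 171] [0.5708 0.0255 0.01  ]
[259 234] [0.6493 0.0334 0.01  ]
[237 239] [0.6572 0.006  0.01  ]
[239 259] [0.6842 0.0088 0.01  ]
[326 255] [0.6738 0.1191 0.01  ]
[326 235] [0.647  0.1169 0.01  ]
[303 231] [0.643  0.0879 0.01  ]
[0.57874565 0.05932546 0.26103521]
```

View pics/w6.png

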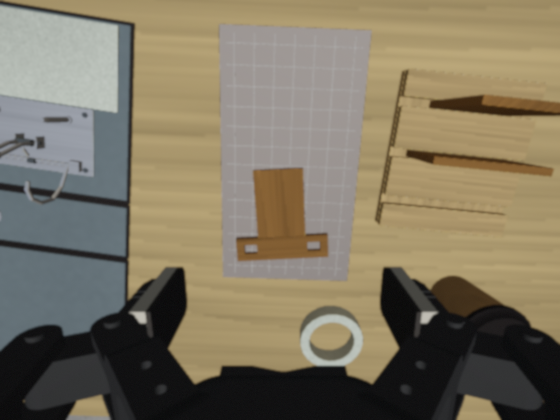

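The board lies flat on the mat: corners at (254,171), (301,169), (326,255) and (239,259), slots at about (251,248) and (313,245). That was the tenth picture, so from here I check by numbers only.

```bash
python3 - <<'E'
from h import *
to([.624,.0586,.06],95.5);to([.624,.0586,.001],95.5)
E
```

```text
xyz cm [-4.42 -0.32 20.13] rot [ 0.1  0.3 -2.9] t 16.925
xyz cm [-4.39 -0.33 26.03] rot [ 0.1  0.3 -2.9] t 16.925
```

```bash

python3 -m creep '[{"xyz":[-4.4,-0.3,6],"rotation":[0.1,0.3,-2.9],"grip":8.4},{"xyz":[-4.4,-0.3,12],"rotation":[0.1,0.3,-2.9],"grip":8.4},{"xyz":[-4.4,-0.3,18],"rotation":[0.1,0.3,-2.9],"grip":8.4},{"xyz":[-4.4,-0.3,22],"rotation":[0.1,0.3,-2.9],"grip":8.4},{"xyz":[-4.4,-0.3,25],"rotation":[0.1,0.3,-2.9],"grip":8.4},{"xyz":[-4.4,-0.3,26],"rotation":[0.1,0.3,-2.9],"grip":8.4},{"xyz":[-4.4,-0.3,26],"rotation":[0.1,0.3,-2.9],"grip":8.4},{"xyz":[-4.4,-0.3,26],"rotation":[0.1,0.3,-2.9],"grip":8.4}]' 20
python3 -m creep '[{"xyz":[0,0,0],"rotation":[0,0,0],"grip":7},{"xyz":[0,0,0],"rotation":[0,0,0],"grip":6.2},{"xyz":[0,0,0],"rotation":[0,0,0],"grip":5.5},{"xyz":[0,0,0],"rotation":[0,0,0],"grip":5.5},{"xyz":[0,0,0],"rotation":[0,0,0],"grip":5.5}]' 25
python3 -c "
from h import *
T,s=tool();print(s['q'],s['eef_pos'],s['wrist_torque'])"
```

```text
time_s: 17.92
eef_pos: [0.6248, 0.0589, 0.0031]
tcp_rot: [0.001, -0.049, 0.999, -0.0]
contact_force: [0.1, -0.7, 0.1]
grip_width: 0.0841
gripper_force: 0.0
time_s: 18.55
eef_pos: [0.6242, 0.059, 0.0021]
tcp_rot: [-0.0, -0.049, 0.999, -0.0]
contact_force: [-2.4, 0.4, 7.0]
grip_width: 0.059
gripper_force: 25.8
[ 5.39906821e-02  1.68540364e-01  1.76998614e+00 -9.81343018e-04
  1.20365192e+00 -1.61461774e+00] [0.62423453 0.05900711 0.00213168] [-0.02028626  0.41412866 -0.00794525]
```

```bash

python3 -m creep '[{"xyz":[0,0,0],"rotation":[0,0,0],"grip":5.5},{"xyz":[0,0,-1],"rotation":[0,0,0],"grip":5.5},{"xyz":[0,0,-4],"rotation":[0,0,0],"grip":5.5},{"xyz":[0,0,-9],"rotation":[0,0,0],"grip":5.5},{"xyz":[0,0,-12],"rotation":[0,0,0],"grip":5.5},{"xyz":[0,0,-12],"rotation":[0,0,0],"grip":5.5},{"xyz":[0,0,-12],"rotation":[0,0,0],"grip":5.5}]' 45
cat >> h.py <<'E'
def board(c):
    im,K,P=c
    h=cv2.cvtColor(im,cv2.COLOR_RGB2HSV)
    m=((h[:,:,1]>110)&(h[:,:,0]<20)).astype(np.uint8)
    cs,hi=cv2.findContours(m,cv2.RETR_CCOMP,2)
    i=max(range(len(cs)),key=lambda k:cv2.contourArea(cs[k]))
    q=cv2.approxPolyDP(cs[i],4,True)[:,0]
    holes=[cv2.moments(cs[k]) for k in range(len(cs)) if hi[0][k][3]==i and cv2.contourArea(cs[k])>20]
    return q,[(M['m10']/M['m00'],M['m01']/M['m00'],M['m00']) for M in holes]
E
python3 - <<'E'
from h import *
import pickle
for n in('w6',''):
    c=pickle.load(open('w6.pkl','rb')) if n else shot('wrist','w7.png')
    T,s=tool()
    q,hs=board(c);print(q.tolist(),np.round(hs,1).tolist())
    z=.010 if n else T[2,3]+.006
    for p in hs:
        X=onz(c[1],c[2],p[:2],z);print(X.round(4),'tool',(np.linalg.inv(T)@[*X,1])[:3].round(4))
pickle.dump(c,open('w7.pkl','wb'))
E
```

```text
time_s: 19.42
eef_pos: [0.6238, 0.0591, 0.1206]
tcp_rot: [-0.001, -0.049, 0.999, -0.0]
contact_force: [-0.4, -0.0, -0.6]
grip_width: 0.0577
gripper_force: 48.2
[[301, 169], [254, 171], [259, 234], [237, 239], [239, 259], [326, 255], [326, 235], [303, 231]] [[250.6, 248.0, 140.0], [313.3, 245.0, 138.5]]
[0.6685 0.0232 0.01  ] tool [-0.0412 -0.04    0.1106]
[0.6609 0.102  0.01  ] tool [-0.0414  0.0392  0.1105]
[[211, 152], [219, 324], [211, 326], [204, 349], [217, 351], [217, 359], [209, 361], [213, 375], [218, 376], [223, 366], [280, 372], [343, 366], [352, 376], [356, 362], [349, 360], [349, 351], [362, 349], [355, 325], [347, 324], [356, 153]] []
```

```bash
python3 - <<'E'
from h import *
import pickle
np.set_printoptions(precision=4,suppress=True,linewidth=220)
im,K,P=pickle.load(open('w3.pkl','rb'))
g=cv2.cvtColor(im,cv2.COLOR_RGB2GRAY)
print('L');print(g[138:160,240:260]);print('R');print(g[138:160,312:332])
# card edge lines
m=np.zeros_like(g);m[40:140,185:390]=(im[40:140,185:390].min(2)>150)
q=cv2.approxPolyDP(max(cv2.findContours(m,0,2)[0],key=cv2.contourArea),6,True)[:,0]
for p in q:print(p,onz(K,P,p,.005))
F=np.array([.517,-.229]);a=np.radians(-5.4);X=np.array([np.cos(a),np.sin(a)]);Y=np.array([-np.sin(a),np.cos(a)])
for s in(1,-1):
  for z in(.005,.041,.048):print(s,z,proj(K,P,[*(F+s*.04*Y),z]))
E
```

```text
L
[[163 163 163 163 162 162 163 163 163 163 162 162 163 163 162 163 163 163 162 162]
 [163 164 163 164 163 163 163 163 163 163 163 163 163 163 163 163 163 164 163 163]
 [164 164 164 164 164 164 163 163 163 163 162 163 163 164 164 164 163 164 163 164]
 [163 164 163 163 164 164 163 163 162 159 159 160 162 163 163 163 164 164 163 164]
 [163 163 163 163 163 163 162 159 155 151 151 154 158 161 163 163 163 163 163 164]
 [164 164 164 163 163 160 155 147 138 131 132 141 152 159 162 164 164 164 164 164]
 [164 164 164 163 159 151 139 124 111 102 107 125 145 157 163 164 165 165 165 165]
 [164 163 163 159 151 136 118 101  89  83  90 112 140 157 163 164 164 164 164 164]
 [162 162 160 153 142 128 114  99  86  81  88 111 140 157 162 162 163 163 163 162]
 [160 160 157 149 139 136 129 114  94  90 104 128 147 158 161 161 161 161 161 161]
 [160 159 156 149 144 146 142 125 106 109 127 145 155 159 160 160 159 159 159 159]
 [159 159 156 152 147 147 143 129 118 128 144 154 158 159 159 158 158 158 159 158]
 [158 158 156 154 149 144 138 132 133 144 153 157 158 158 157 158 158 157 158 158]
 [158 158 158 156 1
[... 2314 characters left out ...]
168 167 168 168 168 167 168 168 168 168 168 168 168 168 168 168 168 168 168]
 [168 167 168 168 168 167 168 168 168 168 168 167 168 168 168 168 168 168 168 168]
 [167 167 167 167 167 167 167 167 168 167 167 168 167 167 167 167 167 167 167 168]]
[197  44] [ 0.4025 -0.3115  0.005 ]
[201 130] [ 0.491  -0.3219  0.005 ]
[231 131] [ 0.4954 -0.288   0.005 ]
[226 139] [ 0.5037 -0.295   0.005 ]
[342 139] [ 0.5166 -0.1624  0.005 ]
[339 132] [ 0.5085 -0.1654  0.005 ]
[367 131] [ 0.5105 -0.1336  0.005 ]
[373  46] [ 0.4227 -0.1246  0.005 ]
1 0.005 [318.9857 144.9599]
1 0.041 [322.5479 147.4832]
1 0.048 [323.324 148.033]
-1 0.005 [249.6354 145.1934]
-1 0.041 [246.3342 147.7394]
-1 0.048 [245.615  148.2941]
```

```bash
python3 - <<'E'
from h import *
to([.4749,-.2249,.12],84.2)
E
```

```text
xyz cm [ 17.58 -26.8    0.08] rot [-0.1 -0.2 11.4] t 19.475
```

```bash

python3 -m creep '[{"xyz":[3,-4,-1],"rotation":[0,0,3],"grip":5.5},{"xyz":[6,-9,-1],"rotation":[0,0,6],"grip":5.5},{"xyz":[9,-14,-1],"rotation":[0,0,8],"grip":5.5},{"xyz":[12.5,-19,-1],"rotation":[0,0,11.4],"grip":5.5},{"xyz":[16,-24,-0.5],"rotation":[-0.1,-0.2,11.4],"grip":5.5},{"xyz":[17.6,-26.8,0],"rotation":[-0.1,-0.2,11.4],"grip":5.5},{"xyz":[17.6,-26.8,0],"rotation":[-0.1,-0.2,11.4],"grip":5.5},{"xyz":[17.6,-26.8,0],"rotation":[-0.1,-0.2,11.4],"grip":5.5},{"xyz":[17.6,-26.8,0],"rotation":[-0.1,-0.2,11.4],"grip":5.5}]'
python3 - <<'E'
from h import *
to([.4749,-.2249,.055],84.2);to([.4749,-.2249,.025],84.2)
E
```

```text
time_s: 20.6
eef_pos: [0.4756, -0.2241, 0.1215]
tcp_rot: [0.001, 0.05, 0.999, 0.001]
contact_force: [-0.6, 0.0, -0.2]
grip_width: 0.0579
gripper_force: 48.3
xyz cm [ 0.07 -0.1   6.65] rot [0.1 0.1 0.1] t 20.6
xyz cm [ 0.07 -0.1   9.65] rot [0.1 0.1 0.1] t 20.6
```

```bash

python3 -m creep '[{"xyz":[0.07,-0.1,4],"rotation":[0,0,0],"grip":5.5},{"xyz":[0.07,-0.1,6.5],"rotation":[0,0,0],"grip":5.5},{"xyz":[0.07,-0.1,7],"rotation":[0,0,0],"grip":5.5},{"xyz":[0.07,-0.1,7.6],"rotation":[0,0,0],"grip":5.5},{"xyz":[0.07,-0.1,8.2],"rotation":[0,0,0],"grip":5.5},{"xyz":[0.07,-0.1,8.8],"rotation":[0,0,0],"grip":5.5},{"xyz":[0.07,-0.1,8.8],"rotation":[0,0,0],"grip":5.5}]'
```

```text
time_s: 21.48
eef_pos: [0.4745, -0.2257, 0.0335]
tcp_rot: [0.001, 0.05, 0.999, 0.001]
contact_force: [-0.1, 0.1, -0.2]
grip_width: 0.0575
gripper_force: 48.3
```

```bash

python3 -m creep '[{"xyz":[0,0,1],"rotation":[0,0,0],"grip":5.5},{"xyz":[0,0,2],"rotation":[0,0,0],"grip":5.5},{"xyz":[0,0,2.6],"rotation":[0,0,0],"grip":5.5},{"xyz":[0,0,2.75],"rotation":[0,0,0],"grip":5.5},{"xyz":[0,0,2.75],"rotation":[0,0,0],"grip":5.5},{"xyz":[0,0,2.75],"rotation":[0,0,0],"grip":5.5}]'
```

```text
time_s: 22.22
eef_pos: [0.4748, -0.2258, 0.0065]
tcp_rot: [0.001, 0.05, 0.999, 0.0]
contact_force: [-0.5, 0.8, -0.4]
grip_width: 0.0578
gripper_force: 48.3
```

```bash

python3 -m creep '[{"xyz":[0,0,0],"rotation":[0,0,0],"grip":7.5},{"xyz":[0,0,0],"rotation":[0,0,0],"grip":7.5},{"xyz":[0,0,0],"rotation":[0,0,0],"grip":7.5},{"xyz":[0,0,-2],"rotation":[0,0,0],"grip":7.5},{"xyz":[0,0,-7],"rotation":[0,0,0],"grip":7.5},{"xyz":[0,0,-13],"rotation":[0,0,0],"grip":7.5},{"xyz":[-3,0,-19],"rotation":[0,0,0],"grip":4.5},{"xyz":[-6,0,-25],"rotation":[0,0,0],"grip":4.5},{"xyz":[-6,0,-25],"rotation":[0,0,0],"grip":4.5},{"xyz":[-6,0,-25],"rotation":[0,0,0],"grip":4.5}]' 20
python3 - <<'E'
from h import *
import pickle
c=shot('wrist','w8.png');pickle.dump(c,open('w8.pkl','wb'))
im,K,P=c
q,hs=board(c)
for p in q:print(p,onz(K,P,p,.013).round(4))
print(np.round(hs,1).tolist())
T,s=tool();print(T.round(3))
F=np.array([.5175,-.2292]);a=np.radians(-5.8);X=np.array([np.cos(a),np.sin(a)]);Y=np.array([-np.sin(a),np.cos(a)])
for n,x,y,z in(('p+',0,.04,.048),('p-',0,-.04,.048),('grip',.041,0,.07)):print(n,proj(K,P,[*(F+X*x+Y*y),z]))
for h in hs: print(onz(K,P,h[:2],.013))
E
```

```text
time_s: 23.48
eef_pos: [0.5338, -0.2319, 0.2572]
tcp_rot: [0.001, 0.05, 0.999, 0.0]
contact_force: [-0.1, 0.1, -0.7]
grip_width: 0.0447
gripper_force: 0.0
[258  75] [ 0.4171 -0.2468  0.013 ]
[259 151] [ 0.4973 -0.2555  0.013 ]
[235 154] [ 0.4979 -0.2832  0.013 ]
[235 177] [ 0.5242 -0.2869  0.013 ]
[331 177] [ 0.5355 -0.1755  0.013 ]
[332 155] [ 0.5102 -0.1728  0.013 ]
[307 152] [ 0.5039 -0.2011  0.013 ]
[309  76] [ 0.4236 -0.1924  0.013 ]
[[317.3, 165.8, 213.0], [248.7, 165.7, 214.0]]
[[-0.995  0.101  0.001  0.533]
 [ 0.101  0.995  0.001 -0.232]
 [-0.001  0.001 -1.     0.256]
 [ 0.     0.     0.     1.   ]]
p+ [321.66876663 170.92056136]
p- [245.85824189 170.90798404]
grip [283.79329432 214.01146747]
[ 0.52087026 -0.19045909  0.013     ]
[ 0.51275419 -0.26940633  0.013     ]
```

```bash
python3 - <<'E'
from h import *
to([.5572,-.2332,.056],84.2)
E
```

```text
xyz cm [-2.37  0.07 20.  ] rot [0.1 0.1 0. ] t 23.525
```

```bash

python3 -m creep '[{"xyz":[-2.4,0.07,5],"rotation":[0,0,0],"grip":4.5},{"xyz":[-2.4,0.07,10],"rotation":[0,0,0],"grip":4.5},{"xyz":[-2.4,0.07,15],"rotation":[0,0,0],"grip":4.5},{"xyz":[-2.4,0.07,18],"rotation":[0,0,0],"grip":4.5},{"xyz":[-2.4,0.07,20],"rotation":[0,0,0],"grip":4.5},{"xyz":[-2.4,0.07,20],"rotation":[0,0,0],"grip":4.5},{"xyz":[-2.4,0.07,20],"rotation":[0,0,0],"grip":4.5}]' 20
python3 -m creep '[{"xyz":[0,0,0],"rotation":[0,0,0],"grip":1.0},{"xyz":[0,0,0],"rotation":[0,0,0],"grip":1.0},{"xyz":[0,0,0],"rotation":[0,0,0],"grip":1.0},{"xyz":[0,0,0],"rotation":[0,0,0],"grip":1.0},{"xyz":[0,0,0],"rotation":[0,0,0],"grip":1.0}]' 60
```

```text
time_s: 24.4
eef_pos: [0.5586, -0.2338, 0.0577]
tcp_rot: [0.002, 0.05, 0.999, 0.0]
contact_force: [0.5, -0.0, -0.4]
grip_width: 0.045
gripper_force: 0.0
time_s: 25.02
eef_pos: [0.5587, -0.2338, 0.0576]
tcp_rot: [0.002, 0.05, 0.999, 0.0]
contact_force: [-1.7, 0.1, 5.7]
grip_width: 0.0147
gripper_force: 58.6
```

```bash

python3 -m creep '[{"xyz":[-0.55,0,0.14],"rotation":[0,0,0],"grip":0.8},{"xyz":[-1.09,0,0.33],"rotation":[0,0,0],"grip":0.8},{"xyz":[-1.6,0,0.58],"rotation":[0,0,0],"grip":0.8},{"xyz":[-2.09,0,0.87],"rotation":[0,0,0],"grip":0.8},{"xyz":[-2.55,0,1.22],"rotation":[0,0,0],"grip":0.8},{"xyz":[-2.96,0,1.6],"rotation":[0,0,0],"grip":0.8},{"xyz":[-3.35,0,2.02],"rotation":[0,0,0],"grip":0.8},{"xyz":[-3.68,0,2.48],"rotation":[0,0,0],"grip":0.8},{"xyz":[-3.96,0,2.98],"rotation":[0,0,0],"grip":0.8},{"xyz":[-4.2,0,3.5],"rotation":[0,0,0],"grip":0.8}]'
python3 -m creep '[{"xyz":[-0.18,0,0.54],"rotation":[0,0,0],"grip":0.8},{"xyz":[-0.31,0,1.15],"rotation":[0,0,0],"grip":0.8},{"xyz":[-0.31,0,1.25],"rotation":[0,0,0],"grip":0.8},{"xyz":[-0.31,0,1.25],"rotation":[0,0,0],"grip":0.8}]'
```

```text
time_s: 26.28
eef_pos: [0.6025, -0.2384, 0.0247]
tcp_rot: [0.004, 0.05, 0.999, -0.0]
contact_force: [5.0, 0.5, 15.3]
grip_width: 0.0144
gripper_force: 60.5
time_s: 26.78
eef_pos: [0.6057, -0.2388, 0.0118]
tcp_rot: [0.004, 0.05, 0.999, -0.001]
contact_force: [9.7, -2.2, 10.7]
grip_width: 0.0144
gripper_force: 71.3
```

```bash

python3 -m creep '[{"xyz":[0,0,0],"rotation":[0,0,0],"grip":4.5},{"xyz":[0,0,0],"rotation":[0,0,0],"grip":4.5},{"xyz":[0,0,0],"rotation":[0,0,0],"grip":4.5},{"xyz":[0,0,-3],"rotation":[0,0,0],"grip":4.5},{"xyz":[0,0,-9],"rotation":[0,0,0],"grip":4.5},{"xyz":[2,0,-15],"rotation":[0,0,0],"grip":4.5},{"xyz":[5,0,-20],"rotation":[0,0,0],"grip":4.5},{"xyz":[7.7,0,-24],"rotation":[0,0,0],"grip":4.5},{"xyz":[7.7,0,-24],"rotation":[0,0,0],"grip":4.5},{"xyz":[7.7,0,-24],"rotation":[0,0,0],"grip":4.5}]' 20
python3 - <<'E'
from h import *
import pickle
c=shot('wrist','w9.png');im,K,P=c
F=np.array([.5175,-.2292]);a=np.radians(-5.8);X=np.array([np.cos(a),np.sin(a)]);Y=np.array([-np.sin(a),np.cos(a)])
fp=lambda x,y,z,C=(K,P):proj(*C,[*(F+X*x+Y*y),z])
for n,x,z in(('down',.086,.024),('up',.041,.07)):
    u,v=fp(x,0,z).round().astype(int);print(n,u,v,im[v-4:v+5,u-4:u+5].max(2).mean())
q,hs=board(c);
for h in hs:print(np.round(h,1),onz(K,P,h[:2],.013).round(4))
for p in q:print(p,onz(K,P,p,.013).round(4))
# arch present beside/over: brightness of the arch tops near posts vs w1 picture
w1=pickle.load(open('w1.pkl','rb'))
for x,z in((0,.048),(.01,.06),(.02,.064),(.035,.06)):
  for s in(1,-1):
    r=[]
    for (i,k,p) in(w1,c,pickle.load(open('w8.pkl','rb'))):
        u,v=fp(x,s*.04,z,(k,p)).round().astype(int);r.append(i[v-1:v+2,u-5:u+6].mean(2).min(0).astype(int).tolist())
    print(x,s,*r,sep='\n  ')
E
```

```text
time_s: 28.02
eef_pos: [0.5259, -0.2304, 0.2481]
tcp_rot: [0.001, 0.05, 0.999, 0.001]
contact_force: [-0.4, 0.1, -0.2]
grip_width: 0.045
gripper_force: 0.0
down 283 249 76.17283950617283
up 283 224 31.74074074074074
[317.  174.4 235. ] [ 0.521  -0.1907  0.013 ]
[247.3 174.3 227.5] [ 0.5129 -0.2694  0.013 ]
[256  83] [ 0.4176 -0.2476  0.013 ]
[258 158] [ 0.4959 -0.2551  0.013 ]
[233 162] [ 0.4975 -0.2836  0.013 ]
[234 185] [ 0.5236 -0.2862  0.013 ]
[330 186] [ 0.5359 -0.1768  0.013 ]
[332 163] [ 0.5099 -0.1729  0.013 ]
[307 160] [ 0.5037 -0.2006  0.013 ]
[309  83] [ 0.4233 -0.1919  0.013 ]
0
  1
  [142, 119, 99, 98, 110, 119, 129, 144, 155, 160, 160]
  [95, 90, 97, 117, 132, 131, 115, 99, 95, 97, 97]
  [95, 94, 98, 119, 134, 132, 115, 99, 95, 97, 97]
0
  -1
  [157, 155, 146, 130, 118, 109, 99, 97, 114, 136, 150]
  [96, 94, 95, 104, 121, 135, 132, 115, 95, 89, 93]
  [94, 94, 99, 112, 127, 132, 123, 107, 95, 92, 93]
0.01
  1
  [165, 162, 153, 150, 155, 159, 157, 159, 163, 166, 166]
  [172, 172, 172, 172, 172, 172, 172, 172, 172, 172, 172]
  [169, 170, 170, 169, 170, 170, 169, 170, 170, 
[... 229 characters left out ...]
, 158, 155, 155, 159, 161, 162]
  [167, 168, 167, 167, 167, 168, 167, 168, 168, 168, 168]
  [167, 167, 167, 167, 167, 167, 167, 167, 167, 167, 167]
0.02
  -1
  [157, 156, 153, 154, 158, 158, 154, 153, 155, 157, 157]
  [163, 162, 163, 162, 163, 162, 162, 162, 162, 162, 163]
  [163, 162, 163, 163, 163, 163, 163, 162, 162, 162, 163]
0.035
  1
  [124, 122, 125, 138, 153, 157, 153, 147, 146, 146, 147]
  [155, 147, 149, 159, 163, 164, 164, 164, 164, 164, 164]
  [156, 146, 141, 144, 147, 148, 148, 148, 148, 148, 149]
0.035
  -1
  [157, 156, 154, 155, 158, 154, 140, 120, 104, 101, 111]
  [165, 165, 165, 165, 165, 164, 161, 152, 147, 153, 155]
  [151, 152, 151, 152, 151, 149, 145, 144, 153, 158, 157]
```

```bash
python3 - <<'E'
from h import *
F=np.array([.5175,-.2292]);a=np.radians(-5.8);X=np.array([np.cos(a),np.sin(a)])
T,s=tool();A=T[:3,:3]
def W(x,z):return np.array([*(F+X*x),z])
p0=W(.016,.069);to(W(.016,.15),84.2);to(p0,84.2)
for f in(1.377,1.25,1.1,.95,.8,.65,.5,.4,.3,.2,.12,.06):
    S=W(.030+.057*np.cos(f)-.005*np.sin(f)-.011,.014+.057*np.sin(f)+.005*np.cos(f))
    print(f,(A.T@(S-p0)*100).round(2))
E
```

```text
xyz cm [-0.74  0.01  9.74] rot [0.1 0.  0. ] t 28.075
xyz cm [-7.400e-01 -1.000e-02  1.784e+01] rot [0.1 0.  0. ] t 28.075
1.377 [-0.91 -0.   -0.19]
1.25 [-1.62 -0.   -0.07]
1.1 [-2.44 -0.    0.19]
0.95 [-3.21 -0.    0.57]
0.8 [-3.91 -0.    1.06]
0.65 [-4.53 -0.    1.65]
0.5 [-5.06 -0.01  2.33]
0.4 [-5.35 -0.01  2.82]
0.3 [-5.6  -0.01  3.34]
0.2 [-5.79 -0.01  3.88]
0.12 [-5.9  -0.01  4.32]
0.06 [-5.96 -0.01  4.66]
```

The lever had sprung back up (the grip slipped in the pads); the board is filed correctly. I'll push the lever down with shut fingers from the post side instead.

```bash

python3 -m creep '[{"xyz":[-0.74,0,5],"rotation":[0,0,0],"grip":0},{"xyz":[-0.74,0,9.7],"rotation":[0,0,0],"grip":0},{"xyz":[-0.74,0,9.7],"rotation":[0,0,0],"grip":0},{"xyz":[-0.74,0,9.7],"rotation":[0,0,0],"grip":0},{"xyz":[-0.74,0,14],"rotation":[0,0,0],"grip":0},{"xyz":[-0.74,0,17],"rotation":[0,0,0],"grip":0},{"xyz":[-0.74,0,17.8],"rotation":[0,0,0],"grip":0},{"xyz":[-0.74,0,17.8],"rotation":[0,0,0],"grip":0},{"xyz":[-0.74,0,17.8],"rotation":[0,0,0],"grip":0}]' 40
python3 -m creep '[{"xyz":[-0.9,0,-0.2],"rotation":[0,0,0],"grip":0},{"xyz":[-1.6,0,-0.1],"rotation":[0,0,0],"grip":0},{"xyz":[-2.4,0,0.2],"rotation":[0,0,0],"grip":0},{"xyz":[-3.2,0,0.55],"rotation":[0,0,0],"grip":0},{"xyz":[-3.9,0,1.05],"rotation":[0,0,0],"grip":0},{"xyz":[-4.5,0,1.65],"rotation":[0,0,0],"grip":0}]'
```

```text
time_s: 29.2
eef_pos: [0.5346, -0.2314, 0.0729]
tcp_rot: [0.002, 0.05, 0.999, -0.0]
contact_force: [0.5, 0.5, 0.3]
grip_width: 0.0002
gripper_force: 0.0
time_s: 29.95
eef_pos: [0.5803, -0.236, 0.0559]
tcp_rot: [0.003, 0.05, 0.999, -0.0]
contact_force: [0.4, 0.1, 10.0]
grip_width: 0.0
gripper_force: 4.3
```

```bash

python3 -m creep '[{"xyz":[-0.55,0,0.7],"rotation":[0,0,0],"grip":0},{"xyz":[-0.85,0,1.2],"rotation":[0,0,0],"grip":0},{"xyz":[-1.1,0,1.7],"rotation":[0,0,0],"grip":0},{"xyz":[-1.3,0,2.25],"rotation":[0,0,0],"grip":0},{"xyz":[-1.4,0,2.6],"rotation":[0,0,0],"grip":0},{"xyz":[-1.4,0,2.6],"rotation":[0,0,0],"grip":0}]'
```

```text
time_s: 30.7
eef_pos: [0.5924, -0.2369, 0.0287]
tcp_rot: [0.001, 0.05, 0.999, 0.001]
contact_force: [-4.0, 1.2, 7.0]
grip_width: 0.0001
gripper_force: 3.1
```

```bash

python3 -m creep '[{"xyz":[-0.1,0,0.3],"rotation":[0,0,0],"grip":0},{"xyz":[-0.1,0,0.6],"rotation":[0,0,0],"grip":0},{"xyz":[-0.1,0,0.6],"rotation":[0,0,0],"grip":0}]'
```

```text
time_s: 31.08
eef_pos: [0.5933, -0.2373, 0.0268]
tcp_rot: [0.001, 0.05, 0.999, 0.0]
contact_force: [-31.1, 10.0, 52.0]
grip_width: 0.0002
gripper_force: 25.8
```

Hard stop reached: the lever is down. Retreat and verify.

```bash

python3 -m creep '[{"xyz":[0,0,-1],"rotation":[0,0,0],"grip":0},{"xyz":[0,0,-5],"rotation":[0,0,0],"grip":0},{"xyz":[0,0,-11],"rotation":[0,0,0],"grip":0},{"xyz":[4,0,-17],"rotation":[0,0,0],"grip":0},{"xyz":[7,0,-22.2],"rotation":[0,0,0],"grip":4.5},{"xyz":[7,0,-22.2],"rotation":[0,0,0],"grip":4.5},{"xyz":[7,0,-22.2],"rotation":[0,0,0],"grip":4.5},{"xyz":[7,0,-22.2],"rotation":[0,0,0],"grip":4.5}]'
python3 - <<'E'
from h import *
import pickle
c=shot('wrist','w10.png');im,K,P=c
w1=pickle.load(open('w1.pkl','rb'));
F=np.array([.5175,-.2292]);a=np.radians(-5.8);X=np.array([np.cos(a),np.sin(a)]);Y=np.array([-np.sin(a),np.cos(a)])
fp=lambda x,y,z,C=(K,P):proj(*C,[*(F+X*x+Y*y),z])
for n,x,z in(('down',.086,.024),('up',.041,.07)):
  for C in(w1,c):
    u,v=fp(x,0,z,C[1:]).round().astype(int);print(n,u,v,C[0][v-4:v+5,u-4:u+5].max(2).mean())
q,hs=board(c)
for h in hs:print(np.round(h,1),onz(K,P,h[:2],.013).round(4))
for p in q:print(p,onz(K,P,p,.013).round(4))
for x,z in((.01,.06),(.02,.064),(.035,.06)):
  for s in(1,-1):
    r=[]
    for (i,k,p) in(w1,c,pickle.load(open('w8.pkl','rb'))):
        u,v=fp(x,s*.04,z,(k,p)).round().astype(int);r.append(i[v-1:v+2,u-5:u+6].mean(2).min(0).astype(int).tolist())
    print(x,s,*r,sep='\n  ')
E
```

```text
time_s: 32.08
eef_pos: [0.5235, -0.23, 0.2425]
tcp_rot: [-0.0, 0.05, 0.999, 0.001]
contact_force: [0.1, -0.2, 0.2]
grip_width: 0.0449
gripper_force: 0.0
down 284 246 46.28395061728395
down 283 253 48.135802469135804
up 284 221 147.20987654320987
up 283 229 154.79012345679013
[256  85] [ 0.4173 -0.247   0.013 ]
[257 163] [ 0.4979 -0.2559  0.013 ]
[232 166] [ 0.4984 -0.2839  0.013 ]
[233 189] [ 0.5242 -0.2865  0.013 ]
[239 189] [ 0.5249 -0.2797  0.013 ]
[240 171] [ 0.5048 -0.2758  0.013 ]
[255 172] [ 0.5076 -0.2593  0.013 ]
[256 181] [ 0.5178 -0.2595  0.013 ]
[246 189] [ 0.5257 -0.2719  0.013 ]
[319 189] [ 0.5341 -0.1896  0.013 ]
[308 180] [ 0.5226 -0.2011  0.013 ]
[311 171] [ 0.5128 -0.197   0.013 ]
[324 171] [ 0.5143 -0.1825  0.013 ]
[326 189] [ 0.5349 -0.1817  0.013 ]
[331 189] [ 0.5355 -0.176   0.013 ]
[332 166] [ 0.5096 -0.1733  0.013 ]
[307 163] [ 0.5035 -0.2007  0.013 ]
[309  85] [ 0.4229 -0.192   0.013 ]
0.01
  1
  [165, 162, 153, 150, 155, 159, 157, 159, 163, 166, 166]
  [172, 169, 162, 158, 162, 164, 163, 165, 169, 172, 172]
  [169, 170, 170, 169, 170, 170, 169, 170, 170, 169
[... 224 characters left out ...]
58, 158, 155, 155, 159, 161, 162]
  [167, 165, 159, 159, 163, 164, 159, 159, 164, 167, 167]
  [167, 167, 167, 167, 167, 167, 167, 167, 167, 167, 167]
0.02
  -1
  [157, 156, 153, 154, 158, 158, 154, 153, 155, 157, 157]
  [162, 161, 160, 156, 157, 163, 163, 157, 155, 159, 162]
  [163, 162, 163, 163, 163, 163, 163, 162, 162, 162, 163]
0.035
  1
  [124, 122, 125, 138, 153, 157, 153, 147, 146, 146, 147]
  [100, 104, 120, 145, 160, 163, 159, 158, 162, 164, 165]
  [156, 146, 141, 144, 147, 148, 148, 148, 148, 148, 149]
0.035
  -1
  [157, 156, 154, 155, 158, 154, 140, 120, 104, 101, 111]
  [165, 165, 162, 158, 158, 162, 158, 141, 115, 97, 91]
  [151, 152, 151, 152, 151, 149, 145, 144, 153, 158, 157]
```

Lever down, arches over the posts as at the start (they now cross the slots in view), board unmoved and flat.

```bash
python3 -c "
from rig import job
print(job.job_done())"
```

```text
the job is handed in; nothing more can be done
None
```

The T board lies flat on the two ring posts, tail away from the spine, and the wrist camera shows the lever down and the rings shut. The first try at closing the lever slipped and sprang back, so I pushed it down with shut fingers, and the job was handed in at about 32 s.

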